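Return the amber glass owl to its plinth

TASK

Pick up the amber glass owl and set it down upright in the middle of the red felt on its plinth, then let go. It is thin blown glass: grip it lightly (no more than 40 N on either side) and set it down softly, neither dropping it nor pressing it down (no more than 25 N on the felt pad). Leave the green and the blue owl standing where they are.

Things in the scene. Friction and masses are not known exactly. Their poses are not given: they have to be found in the camera images.
- amber_owl_center (a point): The amber (orange) glass owl, 80 mm tall, about 0.2 kg, standing upright on the table; this point is on its upright axis, 40 mm above its underside. Its body is a plain round cylinder 44 mm in diameter from 14 to 58 mm above its underside, on a round foot 54 mm in diameter and 8 mm high; it narrows above to a rounded head. It can be gripped across the cylinder at this point from any direction. x axis points out of its back (eyes look to -x), z up.
- red_plinth_top (a point): Centre of the upper face of a red felt-faced pad, 78 x 78 mm and 10 mm thick, flat and without a rim, on a dark wooden plinth base 90 x 90 mm and 20 mm high, fixed to the table. The pad's face is 30 mm above the table. The pad is borne on a spring: it sinks straight down by about 1 mm for every 1.5 N, up to 8 mm, where it meets its hard stop. z up, x and y along its sides. A like plinth with a grey pad is not to be used.
- green_owl: A green glass owl of the same shape and size as the amber one; origin at the centre of its underside, z up. To be left alone.
- blue_owl: A blue glass owl of the same shape and size; origin at the centre of its underside, z up. To be left alone.
Mind the look-alikes: they are no part of the job. Of the things that look like the part that bears amber_owl_center, take the one that is farthest from the robot's base at the start.

How it is judged:
By the outcome, as a careful person would: the job done as asked, in the order asked, and still so for the second after the job is handed in, with the robot touching nothing.
It also fails if it takes over 38 s, if anything falls off the work surface, if the arm or the gripper's body presses on something with over 40 N, if the wrist force passes 120 N, or if a joint passes its speed limit or range.

ROBOT

A 6-joint arm with a two-finger parallel gripper is mounted at the origin on the work surface. World frame = base frame: x ahead of the robot, y to its left, z up, the work surface at z = 0. Lengths are in mm, angles in rad, forces in N, time in s.
With the tool pointing down it reaches from about 375 to 975 mm from the base axis. Payload 3.8 kg.
Tool frame: the origin (TCP) lies midway between the tips of the shut fingers; the grasp point (between the pads) lies pinch_z behind it (pinch_z is the distance from the TCP to the grasp point, in mm); z points along the fingers, y is the direction in which the jaws open and shut (so a half turn about z gives the same grasp; the last joint's range is limited). The gripper opens to 88 mm and grips with 3 to 60 N. Pads are 18 mm wide; open, the fingers measure 123 mm over their backs; the gripper's body (75 mm by 187 mm) begins 45 mm behind the grasp point.
Start: joints at [1.249, 0.264, 1.604, -0, 1.274, -0.037], TCP at [189.649, 647.805, 238.706] pointing down, gripper open.
Joint ranges: [-2.63, 2.63], [-0.94, 2.18], [0.31, 2.57], [-1.31, 4.45], [0, 2.66], [-2.55, 2.55]. Speed limits (rad/s): [2.57, 2.57, 3.14, 3.14, 3.14, 3.14].

INTERFACE

Orientations are given as a unit quaternion [x, y, z, w].
In Python, from workcell import * gives the robot as it stands.
- The arm moves only by the tool carry_out, never from a script. Its argument "moves" is a list of rows, each a list of 7 numbers: the shift along the tool's x, y, z in units of 60 mm (1.0 is 60 mm), then the turn, a rotation vector about the tool's x, y, z in units of 5 degrees (1.0 is 5 degrees), then the closure in counts, from 0 (fully open) to 255 (shut). A call has 1 to 10 rows; each row is the pose to reach, as a shift and turn from the pose commanded when the call began, along the tool's axes at that moment; what a row does not reach only later rows make up. A row lasts 1/8 s, in which the tool goes at most 62.5 mm and 10.7 degrees, less where a joint would pass 70% of its speed; a pose out of reach is approached as far as the arm can. A call with a gripper value outside its range is refused whole. The fingers move at their own pace and stop on an object; "newtons" is the grip in N (left out, the last holds). Time passes only in rows, so rows that repeat a pose let the fingers close. It gives the time, the measured TCP pose, the force and the opening at its end, in the units of the state.
- get_obs(): the state, without advancing time (a new reading comes with each control period).
- capture(name): name is "scene" or "top" or "wrist"; returns a dict with "frame" (480x640x3 uint8, blue, green, red), "K" (3x3 intrinsics, pixels), "k1" (the pictures are not rectified: a ray, as slopes to the right and down, at radius r is drawn at 1 + k1 r^2 times it, then the intrinsics apply), "rvec" (rotation vector, rad) and "tvec" (3), from world to camera coordinates, as OpenCV has them; the wrist camera has in their place "hand_eye" (4x4, takes a point from camera to tool coordinates, whose origin is the TCP and whose axes are the flange's). Camera axes: x right, y down, z forward; pixel columns grow to the right and rows downward; lengths in mm; the calibration is good to about 2 mm. A picture is of the moment at which its call begins: read the wrist's pose just before it. There is no depth.
- sign_off(): hands the job in, once; it reports no verdict.
The state is a dict: "time_s": time; "qpos": joint angles; "qvel": joint speeds; "effort": joint torques, N m; "eef_pos": TCP position; "ee_rot": TCP orientation; "force": force on the tool from outside, world axes, zero at the start; "wrist_torque": the same for the moment, N m; "finger_gap": finger opening in mm.
Only numpy, scipy, OpenCV 4.12 (cv2) and the standard library are available. Lean on these libraries where they do the work, as an engineer would, in place of code of your own. Each camera call takes 0.05 s, during which the arm holds its last target.

## Working session

There is one attempt and no reset: what is moved stays moved. The work goes in short steps, Python scripts to look and compute and a tool call to move; the robot and the scene stay as the last step left them, time stands still between calls to the robot, and variables do not carry over. Pictures are saved under pics/ and viewed, and the job is handed in when it is done.

Besides the shell and the picture viewer there is one more tool, called after "Call:" by a JSON object that holds its "op" and its "data", one argument or row to a line. carry_out: Moves the arm, as the interface text tells. Its arguments: {"type":"object","properties":{"moves":{"type":"array"},"newtons":{"type":"number"}},"required":["moves"]}

```bash
mkdir -p pics; ls
python3 - <<'E'
from workcell import *
import cv2
o=get_obs();print(o)
for n in("scene","top","wrist"):
    c=capture(n);cv2.imwrite(f"pics/{n}0.png",c["frame"]);print(n,c["K"],c["k1"],c.get("rvec"),c.get("tvec"),c.get("hand_eye"))
E
```

```text
pics
{'time_s': 0.0, 'qpos': array([ 1.24911590e+00,  2.64725945e-01,  1.60536348e+00, -6.90975919e-06,
        1.27371805e+00, -3.69119516e-02]), 'qvel': array([-2.80016352e-04, -2.52208288e-05, -1.17762681e-03,  8.75933247e-04,
       -1.69038131e-03,  6.50347982e-04]), 'effort': array([-4.41794537e-04, -5.02125120e+01, -3.56870198e+01,  7.27576925e-02,
        2.94708379e-02, -1.90825513e-04]), 'eef_pos': array([189.41682764, 647.13351115, 237.41203746]), 'ee_rot': array([ 1.41902535e-01,  9.89880015e-01, -1.09024640e-03, -1.94242769e-04]), 'force': array([-0.74210528,  0.69474039, -0.6726704 ]), 'wrist_torque': array([ 0.03196426, -0.02872028,  0.03506394]), 'finger_gap': 87.8788187126909}
scene [[494.35251407   0.         320.98881576]
 [  0.         494.35251407 241.31490542]
 [  0.           0.           1.        ]] 0.03748886579703783 [ 1.0388473   2.58113567 -0.84869435] [ 358.52029617 -237.41286458 1133.0408406 ] None
top [[528.43193252   0.         326.0219508 ]
 [  0.         528.43193252 241.09755838]
 [  0.           0.           1.        ]] -0.06843235558394535 [ 2.22421658 -1.94736554  0.22628169] [-48.64363925 525.7871652  995.98998736] None
wrist [[340.354663     0.         320.87671512]
 [  0.         340.354663   241.57347681]
 [  0.           0.           1.        ]] -0.04093610170927917 None None [[-9.19968135e-04 -9.60296417e-01 -2.78980188e-01  7.08918508e+01]
 [ 9.99997412e-01 -3.02940067e-04 -2.25483214e-03  1.45338576e-01]
 [ 2.08079295e-03 -2.78981540e-01  9.60294210e-01 -1.45507301e+02]
 [ 0.00000000e+00  0.00000000e+00  0.00000000e+00  1.00000000e+00]]
```

View pics/scene0.png

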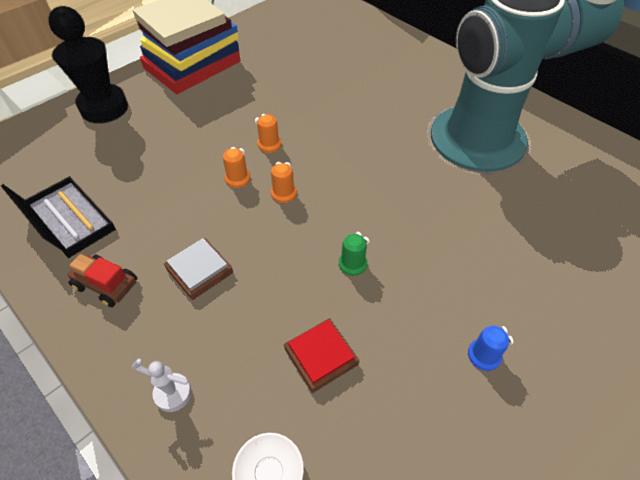

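View pics/top0.png

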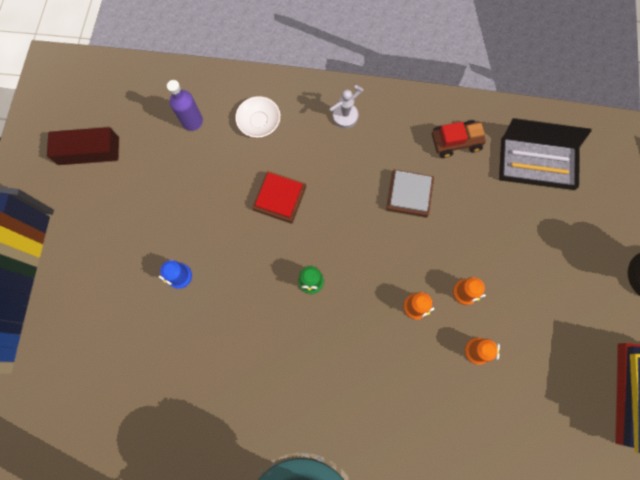

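View pics/wrist0.png

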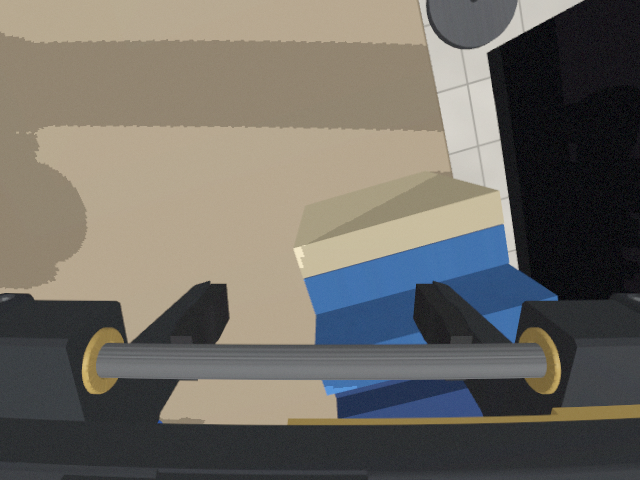

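The wrist view shows only the books. In the top view there are three amber owls, near (418,305), (469,290) and (482,350). The red pad is at about (280,196) and the grey pad at (411,191). I'll enlarge these next.

```bash
cat > h.py <<'E'
import numpy as np,cv2
from workcell import *
def dist(c): return np.array([c["k1"],0,0,0,0.])
def to_plane(c,uv,z):
    # k1 model is OpenCV's radial k1
    n=cv2.undistortPoints(np.array(uv,float).reshape(-1,1,2),c["K"],dist(c)).reshape(-1,2)
    if c.get("rvec") is not None:
        R=cv2.Rodrigues(np.array(c["rvec"]))[0];t=np.array(c["tvec"]).ravel()
    else: R,t=c["R"],c["t"]
    C=-R.T@t
    d=np.c_[n,np.ones(len(n))]@R
    return C+d*((z-C[2])/d[:,2])[:,None]
def proj(c,P):
    if c.get("rvec") is not None: r,t=np.array(c["rvec"]),np.array(c["tvec"])
    else: r,t=cv2.Rodrigues(c["R"])[0],c["t"]
    return cv2.projectPoints(np.array(P,float).reshape(-1,1,3),r,t,c["K"],dist(c))[0].reshape(-1,2)
def wristcap():
    from scipy.spatial.transform import Rotation as Ro
    o=get_obs();c=capture("wrist")
    T=np.eye(4);T[:3,:3]=Ro.from_quat(o["ee_rot"]).as_matrix();T[:3,3]=o["eef_pos"]
    M=np.linalg.inv(T@c["hand_eye"]);c["R"],c["t"]=M[:3,:3],M[:3,3];c["rvec"]=None
    return o,c
E
python3 - <<'E'
from h import *
import workcell
print([n for n in dir(workcell) if not n.startswith('_')],globals().get('pinch_z'))
c=capture("top");s=capture("scene")
cv2.imwrite("pics/ta.png",cv2.resize(c["frame"][260:380,390:520],None,fx=5,fy=5,interpolation=cv2.INTER_CUBIC))
cv2.imwrite("pics/tr.png",cv2.resize(c["frame"][160:310,240:340],None,fx=4,fy=4,interpolation=cv2.INTER_CUBIC))
cv2.imwrite("pics/sa.png",cv2.resize(s["frame"][105:210,215:305],None,fx=5,fy=5,interpolation=cv2.INTER_CUBIC))
cv2.imwrite("pics/sr.png",cv2.resize(s["frame"][310:395,275:365],None,fx=6,fy=6,interpolation=cv2.INTER_CUBIC))
for uv in [(418,305),(469,290),(482,350)]:
    p=to_plane(c,[uv],30)[0];print(uv,p.round(1),np.hypot(*p[:2]))
print(to_plane(c,[(280,196),(310,280),(411,191)],30).round(1))
E
```

```text
['MotionError', 'capture', 'get_obs', 'pinch_z', 'sign_off'] 18.700000000000003
(418, 305) [ 428.5 -178.5   30. ] 464.2223276715015
(469, 290) [ 472.2 -278.7   30. ] 548.3457494958665
(482, 350) [ 355.9 -313.6   30. ] 474.32215742971846
[[ 619.1  131.4   30. ]
 [ 450.4   43.8   30. ]
 [ 666.7 -141.4   30. ]]
```

View pics/ta.png

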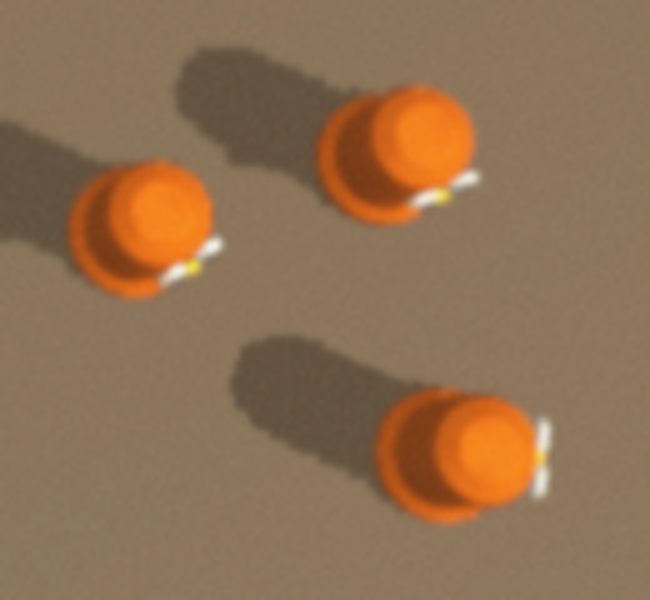

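View pics/tr.png

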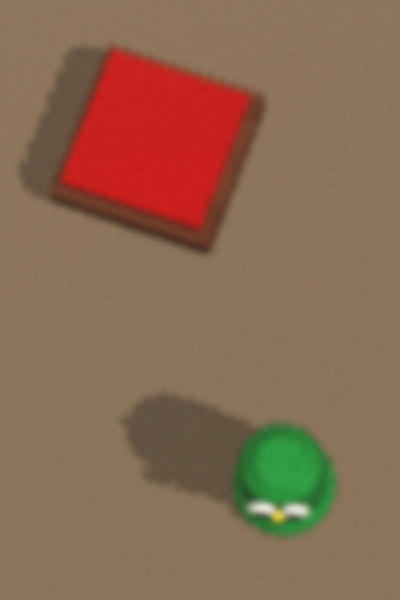

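View pics/sr.png

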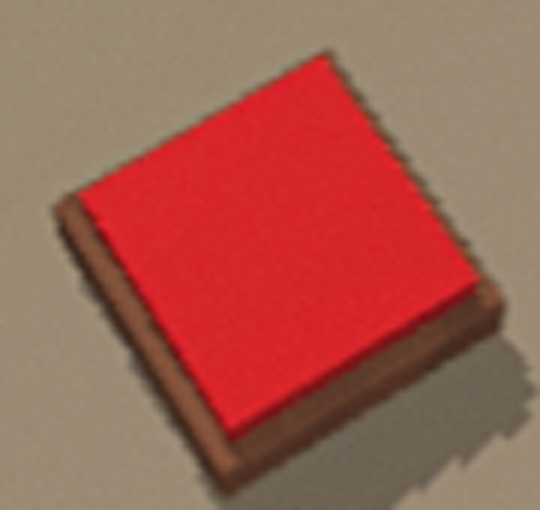

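View pics/sa.png

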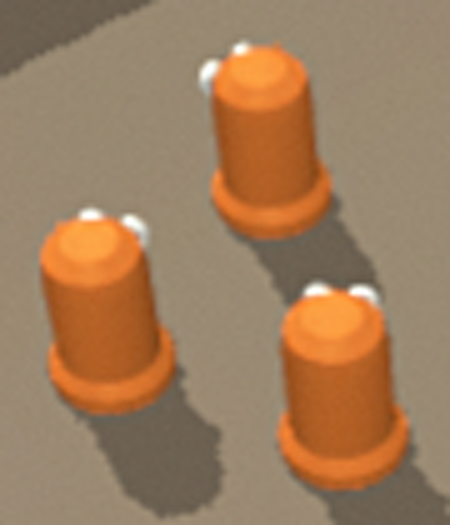

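```bash
cat > fit.py <<'E'
from h import *
from scipy.optimize import minimize
a=np.linspace(0,2*np.pi,60,endpoint=False)
def ring(x,y,z,r): return np.c_[x+r*np.cos(a),y+r*np.sin(a),np.full(60,z)]
def model(c,x,y,z0,shape,F=8):
    m=np.zeros(shape,np.uint8)
    for parts in ([(0,27),(8,27)],[(8,22),(58,22),(70,17)]):
        P=np.vstack([ring(x,y,z0+z,r) for z,r in parts])
        h=cv2.convexHull(proj(c,P).astype(np.float32)).reshape(-1,2)
        cv2.fillPoly(m,[np.round(h*16).astype(np.int32)],1,shift=4)
    return m
def fit(c,g,z0,lo,hi):
    # upsample so that the silhouette overlap is smooth
    hsv=cv2.cvtColor(c["frame"],cv2.COLOR_BGR2HSV);k=4
    u,v=proj(c,[[g[0],g[1],z0+35]])[0];x0,y0=int(u)-40,int(v)-40
    x0=max(x0,0);y0=max(y0,0)
    crop=cv2.resize(hsv[y0:y0+80,x0:x0+80],None,fx=k,fy=k,interpolation=cv2.INTER_NEAREST)
    mask=cv2.inRange(crop,lo,hi)>0
    n,l=cv2.connectedComponents(mask.astype(np.uint8));
    ctr=np.array([(v-y0)*k,(u-x0)*k]).astype(int);lab=l[ctr[0],ctr[1]]
    mask=l==lab if lab else mask
    K=c["K"].copy();K[0,2]-=x0-.375;K[1,2]-=y0-.375;K[:2]*=k   # pixel centre: u'=k*(u-x0)+1.5
    cc=dict(c);cc["K"]=K
    def f(p):
        m=model(cc,p[0],p[1],z0,mask.shape)>0
        return 1-(m&mask).sum()/(m|mask).sum()
    r=minimize(f,g,method="Nelder-Mead",options=dict(initial_simplex=[[g[0],g[1]],[g[0]+8,g[1]],[g[0],g[1]+8]],xatol=.05))
    return r.x,1-r.fun
E
cat > m.py <<'E'
from fit import *
for n in("top","scene"):
    c=capture(n)
    for g in [(470,-278),(428,-178),(356,-313)]:
        print(n,fit(c,g,0,(3,120,60),(16,255,255)))
    print(n,'green',fit(c,(450,44),0,(45,100,30),(80,255,255)))
    hsv=cv2.cvtColor(c["frame"],cv2.COLOR_BGR2HSV)
    m=cv2.inRange(hsv,(0,225,150),(4,255,255))|cv2.inRange(hsv,(176,225,150),(180,255,255))
    nn,l,st,ce=cv2.connectedComponentsWithStats(m)
    u,v=proj(c,[[619,131,30]])[0].astype(int);i=l[v,u]
    ys,xs=np.nonzero(l==i)
    W=to_plane(c,np.c_[xs,ys],30)[:,:2].astype(np.float32)
    print(n,'pad',cv2.minAreaRect(W),W.mean(0),st[i])
E
python3 m.py
```

```text
top (array([ 473.57774639, -278.63066292]), np.float64(0.9108695652173913))
top (array([ 430.39882377, -178.35138267]), np.float64(0.9194066515495087))
top (array([ 355.49964905, -311.8358078 ]), np.float64(0.9374172185430464))
top green (array([453.44734216,  44.00308371]), np.float64(0.8341484159047416))
top pad ((595.0374755859375, 49.92578125), (1078.647216796875, 1553.4505615234375), 7.457165241241455) [555.6131   39.42466] [     0      0    640    480 307200]
scene (array([ 475.45711681, -281.15387789]), np.float64(0.9563550575051607))
scene (array([ 431.83234332, -181.19798622]), np.float64(0.9579446064139941))
scene (array([ 357.96687698, -314.61843109]), np.float64(0.9523150785255107))
scene green (array([454.88717812,  41.47791708]), np.float64(0.9379288437102923))
scene pad ((323.86932373046875, -188.4356689453125), (1264.263427734375, 1793.9168701171875), 46.11588668823242) [428.20993 -75.96047] [     0      0    640    480 307200]
```

```bash
sed -i 's/(0,225,150),(4/(0,200,110),(4/; s/(176,225,150)/(174,200,110)/' m.py; sed -i 's/(3,120,60),(16/(3,180,40),(18/' m.py
python3 m.py; python3 -c "
from h import *
c=capture('top');h=cv2.cvtColor(c['frame'],cv2.COLOR_BGR2HSV)
print(h[196,280],h[290,469],h[297,463],h[292,458])
s=capture('scene');h=cv2.cvtColor(s['frame'],cv2.COLOR_BGR2HSV);print(h[352,320])
# crop corners read by eye
t=np.array([[112,47],[252,95],[205,230],[62,183]])/4+[240,160]-.375
print(to_plane(c,t,30).round(1), to_plane(c,t,30).mean(0))
t=np.array([[327,55],[478,285],[232,437],[80,197]])/6+[275,310]-.42
print(to_plane(s,t,30).round(1), to_plane(s,t,30).mean(0))
"
```

```text
top (array([ 473.30520329, -278.96417505]), np.float64(0.8973334572145313))
top (array([ 430.32001318, -179.04435678]), np.float64(0.8774309364715269))
top (array([ 355.89317894, -312.85285664]), np.float64(0.9321719136894234))
top green (array([453.51501706,  43.72312087]), np.float64(0.8325541861453464))
top pad ((622.2271118164062, 135.1531982421875), (78.41780090332031, 77.75860595703125), 78.18171691894531) [621.9218  135.11945] [ 256  173   46   44 1293]
scene (array([ 474.9664259 , -281.84709787]), np.float64(0.9118093503339405))
scene (array([ 431.64190674, -181.66833496]), np.float64(0.9121230129252711))
scene (array([ 356.65380293, -315.06942832]), np.float64(0.901331769829969))
scene green (array([455.12143421,  41.71441078]), np.float64(0.9400584795321637))
scene pad ((627.4093627929688, 135.5050811767578), (79.07405090332031, 78.36294555664062), 78.08521270751953) [628.2693 136.5828] [ 289  320   65   63 2235]
[  0 218 200] [ 12 221 224] [ 11 213 120] [ 11 205 123]
[179 210 214]
[[670.2 166.1  30. ]
 [653.2  88.1  30. ]
 [576.3 101.8  30. ]
 [591.8 180.1  30. ]] [622.90240338 134.05874504  30.        ]
[[579.4 105.4  30. ]
 [597.9 181.3  30. ]
 [673.  166.2  30. ]
 [657.2  89.7  30. ]] [626.8520087 135.6606447  30.       ]
```

```bash
cat > go.py <<'E'
from h import *
from scipy.spatial.transform import Rotation as Ro
def down(az): # tool y at azimuth az (deg), z down
    y=np.array([np.cos(np.radians(az)),np.sin(np.radians(az)),0]);z=np.array([0,0,-1.]);return Ro.from_matrix(np.c_[np.cross(y,z),y,z])
def go(p,az):
    o=get_obs();R=Ro.from_quat(o["ee_rot"])
    d=R.inv().apply(np.array(p)-o["eef_pos"])/60
    r=np.degrees((R.inv()*down(az)).as_rotvec())/5
    return np.r_[d,r].round(3)
E
python3 -c "
from go import *
for p,a in [((480,350,238),38),((560,200,238),24),((649,38,238),14)]: print(go(p,a))
"
```

```text
[-6.039e+00 -3.404e+00  1.200e-02  1.000e-03 -0.000e+00  7.136e+00]
[-8.021e+00 -5.429e+00  1.200e-02  1.000e-03 -0.000e+00  9.936e+00]
[-1.0203e+01 -7.6040e+00  1.2000e-02  1.0000e-03 -0.0000e+00  1.1936e+01]
```

Call:
{"op": "carry_out", "data": {
  "moves": [
    [-0.6,-0.34,0,0,0,0.8,0],
    [-1.4,-0.8,0,0,0,1.7,0],
    [-2.2,-1.25,0,0,0,2.6,0],
    [-3.0,-1.7,0,0,0,3.6,0],
    [-3.8,-2.15,0,0,0,4.5,0],
    [-4.6,-2.6,0,0,0,5.4,0],
    [-5.3,-3.0,0,0,0,6.3,0],
    [-6.04,-3.4,0,0,0,7.1,0],
    [-6.6,-3.95,0,0,0,7.9,0],
    [-7.2,-4.6,0,0,0,8.8,0]
  ]
}}

```text
time_s: 1.8
eef_pos: [527.6, 260.4, 238.9]
ee_rot: [0.503, 0.864, 0.0, 0.0]
force: [0.2, 0.2, -0.3]
finger_gap: 88.4
```

```bash
python3 -c "
from go import *
print(get_obs()['eef_pos'],get_obs()['qpos'],get_obs()['time_s'])
print(go((649,38,238),14))
"
```

```text
[527.58374706 260.37069734 238.90638934] [ 4.16063224e-01  1.00653616e-01  1.79497288e+00  8.70461390e-05
  1.24533500e+00 -9.98637912e-02] 1.8
[-4.222e+00 -6.800e-02  1.500e-02  7.000e-03 -1.000e-03  3.112e+00]
```

Call:
{"op": "carry_out", "data": {
  "moves": [
    [-0.8,0,0,0,0,0.6,0],
    [-1.6,0,0,0,0,1.2,0],
    [-2.4,-0.03,0,0,0,1.8,0],
    [-3.2,-0.05,0,0,0,2.4,0],
    [-3.9,-0.07,0,0,0,2.9,0],
    [-4.22,-0.07,0,0,0,3.1,0],
    [-4.22,-0.07,0,0,0,3.1,0],
    [-4.22,-0.07,0,0,0,3.1,0]
  ]
}}

```text
time_s: 2.8
eef_pos: [647.9, 40.8, 238.6]
ee_rot: [0.614, 0.789, 0.0, -0.0]
force: [0.1, 0.4, -0.1]
finger_gap: 88.3
```

```bash
python3 -c "
from go import *
o,c=wristcap();print(o['eef_pos'],o['time_s'])
cv2.imwrite('pics/w1.png',c['frame'])
print(proj(c,[[624,135,30]]))
hsv=cv2.cvtColor(c['frame'],cv2.COLOR_BGR2HSV)
m=cv2.inRange(hsv,(0,190,110),(4,255,255))|cv2.inRange(hsv,(174,190,110),(180,255,255))
nn,l,st,ce=cv2.connectedComponentsWithStats(m)
i=1+st[1:,4].argmax();ys,xs=np.nonzero(l==i);print(st[i])
W=to_plane(c,np.c_[xs,ys],30)[:,:2].astype(np.float32)
print(cv2.minAreaRect(W),W.mean(0))
print(go((427,-368,238),-29))
"
```

```text
[647.85987232  40.76183249 238.61841015] 2.8
[[320.40296188 115.58209511]]
[ 271   61  104  109 6400]
((625.6484375, 134.133544921875), (77.09640502929688, 77.23202514648438), 78.11396026611328) [625.40594 135.1418 ]
[-5.698e+00 -5.248e+00  9.000e-03 -6.000e-03 -6.000e-03  8.656e+00]
```

View pics/w1.png

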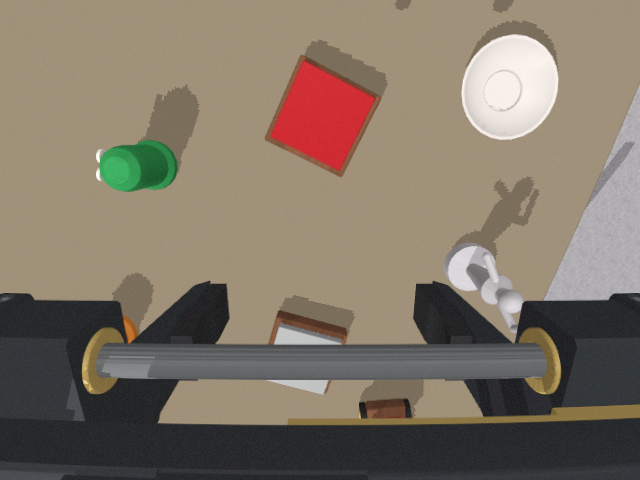

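The wrist view shows the red pad centred near (323,116), which works out to about (625,135). That agrees with both fixed cameras. Next I'll look at the owl.

Call:
{"op": "carry_out", "data": {
  "moves": [
    [-0.5,-0.45,0,0,0,0.8,0],
    [-1.2,-1.1,0,0,0,1.8,0],
    [-1.9,-1.75,0,0,0,2.9,0],
    [-2.6,-2.4,0,0,0,4.0,0],
    [-3.3,-3.05,0,0,0,5.0,0],
    [-4.0,-3.7,0,0,0,6.1,0],
    [-4.7,-4.35,0,0,0,7.2,0],
    [-5.3,-4.9,0,0,0,8.1,0],
    [-5.7,-5.25,0,0,0,8.65,0],
    [-5.7,-5.25,0,0,0,8.65,0]
  ]
}}

```text
time_s: 4.1
eef_pos: [426.3, -369.7, 238.9]
ee_rot: [0.862, 0.506, 0.0, 0.0]
force: [-0.1, 0.3, 0.2]
finger_gap: 88.2
```

Call:
{"op": "carry_out", "data": {
  "moves": [
    [0,0,0,0,0,0,0],
    [0,0,0,0,0,0,0]
  ]
}}

```text
time_s: 4.35
eef_pos: [427.6, -367.8, 238.7]
ee_rot: [0.861, 0.508, 0.0, -0.0]
force: [-0.3, -1.0, -0.5]
finger_gap: 88.1
```

```bash
python3 -c "
from fit import *
from go import *
o,c=wristcap();print(o['eef_pos'],o['qpos'],o['time_s'])
f=c['frame'].copy()
print(proj(c,[[474.5,-280,40]]))
import fit as F
hsv=cv2.cvtColor(c['frame'],cv2.COLOR_BGR2HSV);mask=cv2.inRange(hsv,(3,150,40),(20,255,255))
nn,l,st,ce=cv2.connectedComponentsWithStats(mask);print(st[st[:,4]>300],ce[st[:,4]>300])
u,v=proj(c,[[474.5,-280,40]])[0].astype(int);mask=l==l[v,u]
def fn(p):
    m=model(c,p[0],p[1],0,mask.shape)>0
    return 1-(m&mask).sum()/(m|mask).sum()
g=(474.5,-280.)
r=minimize(fn,g,method='Nelder-Mead',options=dict(initial_simplex=[[g[0],g[1]],[g[0]+8,g[1]],[g[0],g[1]+8]],xatol=.05));print(r.x,r.fun)
m=model(c,*r.x,0,mask.shape)
cv2.drawContours(f,cv2.findContours(m,0,2)[0],-1,(255,255,0),1)
cv2.imwrite('pics/w2.png',f)
"
```

```text
[ 427.6021717  -367.80995169  238.735157  ] [-7.54755760e-01  5.48301158e-02  1.84451630e+00  3.96722222e-04
  1.24239095e+00 -2.49952127e-01] 4.35
[[318.16632814 112.87413078]]
[[     0      0    640    480 299168]
 [   192      1     69     76   3428]
 [   293     86     51     56   2071]
 [   206    173     60     55   2391]] [[321.23055273 242.93474235]
 [226.43553092  37.84947491]
 [319.07822308 112.25350072]
 [235.89836888 200.35717273]]
[ 474.21708679 -280.13687134] 0.12473572938689215
```

View pics/w2.png

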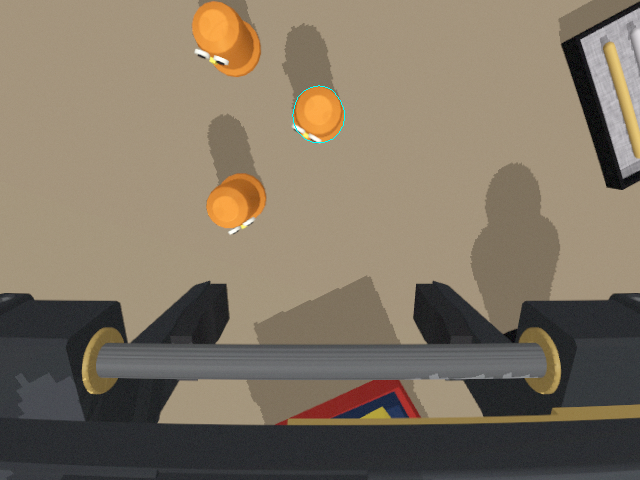

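```bash
python3 -c "
from go import *
print(go((474.3,-280.2,120),-29),go((474.3,-280.2,23),-29))"
```

```text
[ 1.655e+00 -2.600e-02  1.979e+00 -1.000e-03 -4.000e-03  1.300e-02] [ 1.655e+00 -2.600e-02  3.596e+00 -1.000e-03 -4.000e-03  1.300e-02]
```

Call:
{"op": "carry_out", "data": {
  "moves": [
    [0.5,-0.01,0,0,0,0,0],
    [1.1,-0.02,0.3,0,0,0,0],
    [1.5,-0.025,0.7,0,0,0,0],
    [1.65,-0.025,1.2,0,0,0,0],
    [1.655,-0.025,1.7,0,0,0,0],
    [1.655,-0.025,1.98,0,0,0,0],
    [1.655,-0.025,1.98,0,0,0,0],
    [1.655,-0.025,1.98,0,0,0,0]
  ]
}}

```text
time_s: 5.4
eef_pos: [474.6, -282.3, 121.1]
ee_rot: [0.862, 0.507, 0.0, 0.001]
force: [-0.3, 0.0, 0.1]
finger_gap: 88.3
```

```bash
python3 -c "
from go import *
o,c=wristcap();cv2.imwrite('pics/w3.png',c['frame']);print(o['force'],o['eef_pos'])
print(go((474.3,-280.2,23),-29))"
```

```text
[-0.34300588  0.04206599  0.05721173] [ 474.62200986 -282.25383508  121.10026182]
[ 0.029 -0.029  1.64   0.03   0.002 -0.015]
```

View pics/w3.png

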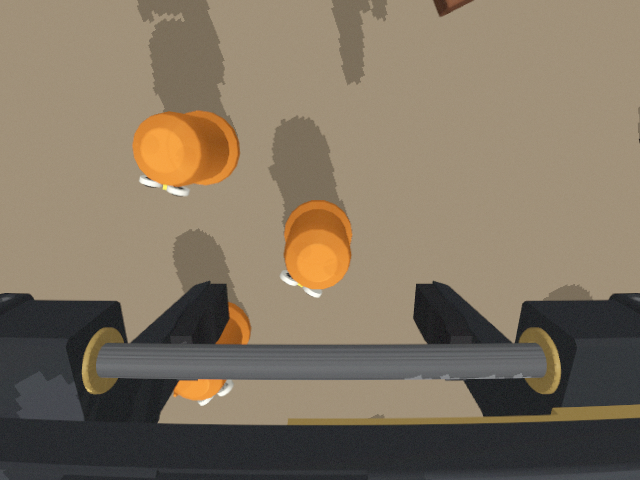

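The owl sits centred between the fingers, at u about 318 with the finger midpoint at about 321. The neighbours are clear of the fingers, so I'm descending.

Call:
{"op": "carry_out", "data": {
  "moves": [
    [0.02,-0.02,0.4,0,0,0,0],
    [0.03,-0.03,0.8,0,0,0,0],
    [0.03,-0.03,1.15,0,0,0,0],
    [0.03,-0.03,1.4,0,0,0,0],
    [0.03,-0.03,1.55,0,0,0,0],
    [0.03,-0.03,1.62,0,0,0,0],
    [0.03,-0.03,1.62,0,0,0,0],
    [0.03,-0.03,1.62,0,0,0,0]
  ]
}}

```text
time_s: 6.45
eef_pos: [473.6, -279.6, 23.4]
ee_rot: [0.862, 0.507, 0.0, 0.001]
force: [-0.0, 0.5, -0.0]
finger_gap: 88.2
```

```bash
python3 -c "
from go import *
o,c=wristcap();cv2.imwrite('pics/w4.png',c['frame']);print(o['force'],o['eef_pos'])
print(go((474.3,-280.2,23),-29))"
```

```text
[-0.03452096  0.47161226 -0.00350526] [ 473.57199847 -279.62328043   23.35781202]
[-0.003  0.016  0.006  0.014  0.001 -0.013]
```

View pics/w4.png

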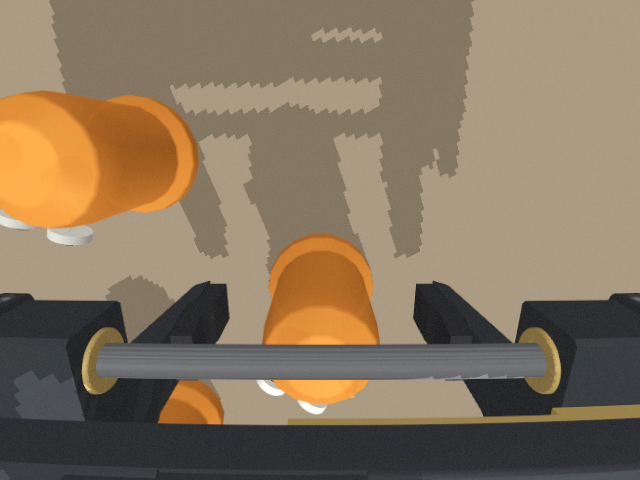

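Call:
{"op": "carry_out", "data": {
  "moves": [
    [0,0.01,0,0,0,0,60],
    [0,0.01,0,0,0,0,90],
    [0,0.01,0,0,0,0,110],
    [0,0.01,0,0,0,0,120],
    [0,0.01,0,0,0,0,126],
    [0,0.01,0,0,0,0,132],
    [0,0.01,0,0,0,0,140],
    [0,0.01,0,0,0,0,150],
    [0,0.01,0,0,0,0,160],
    [0,0.01,0,0,0,0,160]
  ],
  "newtons": 18
}}

```text
time_s: 7.75
eef_pos: [473.5, -279.5, 22.7]
ee_rot: [0.862, 0.507, -0.0, -0.0]
force: [-0.6, 0.1, 0.3]
finger_gap: 43.7
```

```bash
python3 -c "
from go import *
o=get_obs();print(o['force'],o['wrist_torque'],o['eef_pos'],o['finger_gap'])"
```

```text
[-0.60544112  0.10813093  0.3275566 ] [-0.03202879  0.12244789  0.05044937] [ 473.51549105 -279.54074787   22.67531213] 43.65510091629569
```

Call:
{"op": "carry_out", "data": {
  "moves": [
    [0,0,-0.05,0,0,0,160],
    [0,0,-0.15,0,0,0,160],
    [0,0,-0.3,0,0,0,160],
    [0,0,-0.5,0,0,0,160],
    [0,0,-0.8,0,0,0,160],
    [0,0,-1.2,0,0,0,160],
    [0,0,-1.6,0,0,0,160],
    [0,0,-1.9,0,0,0,160],
    [0,0,-2.1,0,0,0,160],
    [0,0,-2.1,0,0,0,160]
  ]
}}

```text
time_s: 9.0
eef_pos: [474.2, -280.0, 149.9]
ee_rot: [0.862, 0.507, 0.0, 0.001]
force: [-0.3, -0.5, -2.3]
finger_gap: 43.2
```

```bash
python3 -c "
from go import *
o,c=wristcap();cv2.imwrite('pics/w5.png',c['frame']);print(o['force'],o['wrist_torque'],o['eef_pos'],o['finger_gap'])
c=capture('scene');cv2.imwrite('pics/s5.png',c['frame'])
print(go((625,135,148),14))"
```

```text
[-0.27385923 -0.49512611 -2.34132129] [-0.12622145  0.07273273  0.00381717] [ 474.19644359 -279.96202218  149.90352492] 43.19249105185577
[ 7.265e+00 -1.142e+00  3.000e-03 -1.100e-02 -5.000e-03 -8.613e+00]
```

View pics/w5.png

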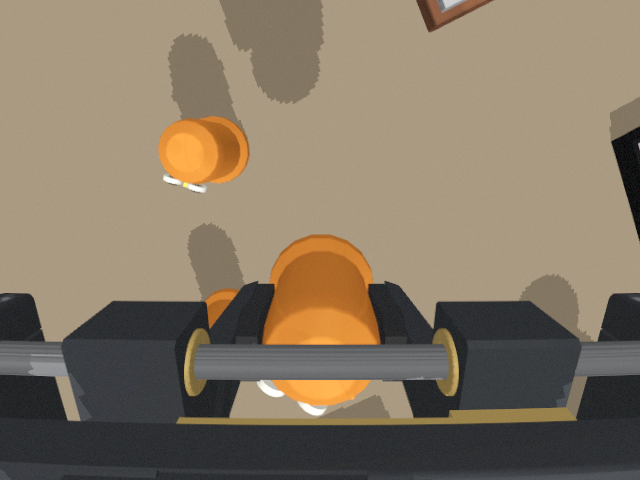

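View pics/s5.png

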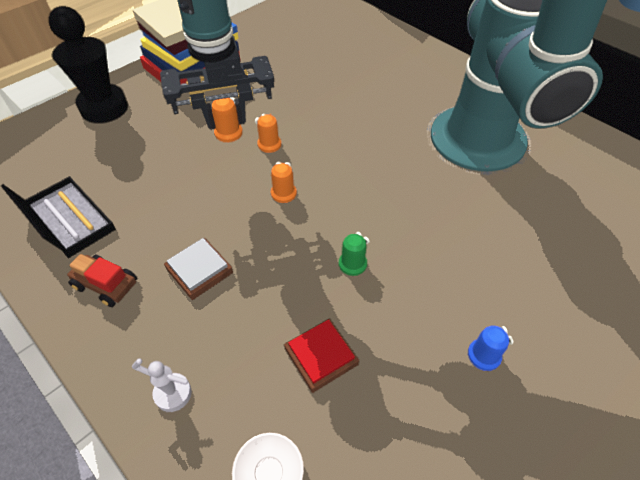

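The owl is held: gap 43 mm and about 2 N of weight on the wrist. The neighbours are still standing. Now I'll carry it to above the pad.

Call:
{"op": "carry_out", "data": {
  "moves": [
    [0.3,-0.05,0,0,0,-0.4,160],
    [0.9,-0.15,0,0,0,-1.1,160],
    [1.6,-0.25,0,0,0,-1.9,160],
    [2.4,-0.38,0,0,0,-2.9,160],
    [3.2,-0.5,0,0,0,-3.8,160],
    [4.0,-0.63,0,0,0,-4.7,160],
    [4.8,-0.75,0,0,0,-5.7,160],
    [5.6,-0.88,0,0,0,-6.6,160],
    [6.3,-1.0,0,0,0,-7.5,160],
    [6.8,-1.07,0,0,0,-8.1,160]
  ]
}}

```text
time_s: 10.35
eef_pos: [615.0, 111.5, 147.5]
ee_rot: [0.631, 0.776, -0.001, -0.001]
force: [0.2, -0.4, -1.6]
finger_gap: 43.3
```

```bash
python3 -c "
from go import *
o=get_obs();print(o['eef_pos'],o['finger_gap'],o['force'])
print(go((625,135,90),14))"
```

```text
[615.00953044 111.45541352 147.47097252] 43.25473240339732 [ 0.23582525 -0.38721853 -1.6003792 ]
[ 0.35   0.245  0.958 -0.022 -0.01  -0.457]
```

Call:
{"op": "carry_out", "data": {
  "moves": [
    [0.25,0.1,0.1,0,0,-0.3,160],
    [0.35,0.2,0.3,0,0,-0.45,160],
    [0.35,0.24,0.55,0,0,-0.45,160],
    [0.35,0.24,0.8,0,0,-0.45,160],
    [0.35,0.24,0.95,0,0,-0.45,160],
    [0.35,0.24,0.95,0,0,-0.45,160],
    [0.35,0.24,0.95,0,0,-0.45,160]
  ]
}}

```text
time_s: 11.22
eef_pos: [626.0, 131.4, 92.1]
ee_rot: [0.618, 0.786, 0.0, 0.0]
force: [0.9, 0.2, -2.6]
finger_gap: 43.2
```

```bash
python3 -c "
from go import *
o,c=wristcap();print(o['eef_pos'],o['finger_gap'],o['force'])
cv2.imwrite('pics/w6.png',c['frame'])
for n in ('top','scene'):
    c=capture(n);u,v=proj(c,[[625,135,60]])[0].astype(int);cv2.imwrite(f'pics/{n}6.png',cv2.resize(c['frame'][v-75:v+75,u-75:u+75],None,fx=4,fy=4,interpolation=2))
print(go((625,135,60),14))"
```

```text
[626.03902349 131.38418532  92.1438158 ] 43.16368819202892 [ 0.86959326  0.22779579 -2.61126126]
[ 0.059 -0.008  0.544  0.018  0.001 -0.065]
```

View pics/w6.png

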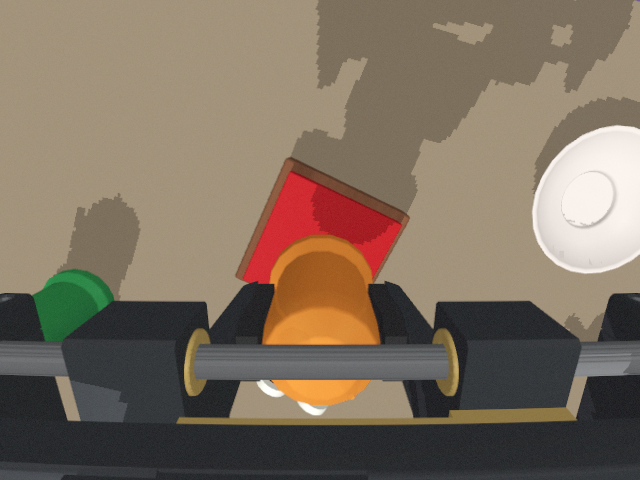

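View pics/scene6.png

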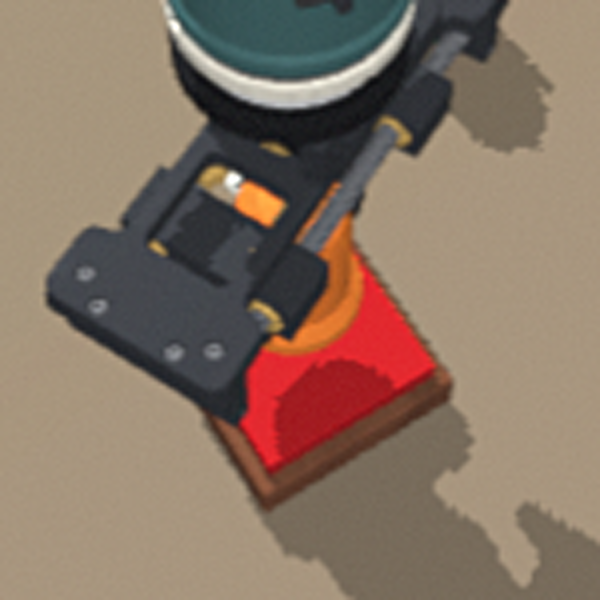

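Call:
{"op": "carry_out", "data": {
  "moves": [
    [0.03,0,0.15,0,0,-0.03,160],
    [0.06,0,0.3,0,0,-0.06,160],
    [0.06,0,0.42,0,0,-0.06,160],
    [0.06,0,0.5,0,0,-0.06,160],
    [0.06,0,0.53,0,0,-0.06,160],
    [0.06,0,0.53,0,0,-0.06,160],
    [0.06,0,0.53,0,0,-0.06,160]
  ]
}}

```text
time_s: 12.25
eef_pos: [625.1, 135.2, 60.3]
ee_rot: [0.616, 0.788, 0.0, 0.0]
force: [-0.2, -1.1, -1.6]
finger_gap: 43.4
```

```bash
python3 -c "
from go import *
for k in range(1):
  o,c=wristcap();print(o['eef_pos'],o['finger_gap'],o['force'])
cv2.imwrite('pics/w7.png',c['frame'])
print(go((625,135,53),14))
o=get_obs();print(o['eef_pos'],o['force'])"
```

```text
[625.1257031  135.16279329  60.27767834] 43.376988650805515 [-0.16228374 -1.12696367 -1.64708885]
[-0.002 -0.003  0.122  0.008  0.001 -0.004]
[625.12448737 135.16185521  60.30206618] [ 0.90753386  0.02033259 -1.84418873]
```

View pics/w7.png

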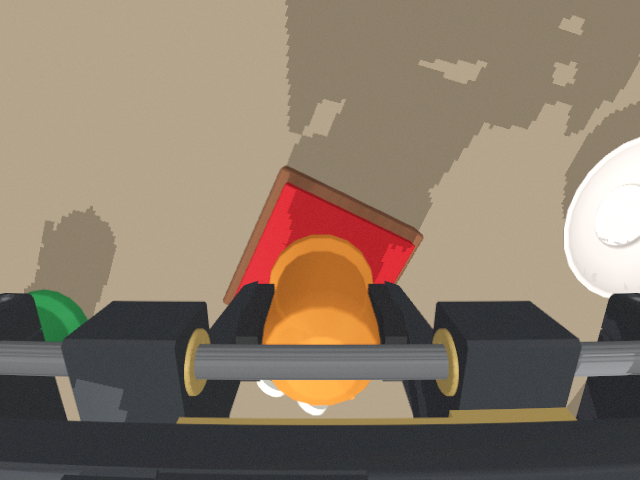

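```bash
python3 -c "
from go import *
o,c=wristcap()
t=np.radians(-11.9);R=np.array([[np.cos(t),-np.sin(t)],[np.sin(t),np.cos(t)]])
for s in [(-39,39),(39,39)]: print(proj(c,[np.r_[R@s+[625,135],30]]))
print(to_plane(c,[(288,183),(413,244)],30))
f=c['frame'][150:330,210:440];cv2.imwrite('pics/w8.png',cv2.resize(f,None,fx=3.4,fy=3.3,interpolation=2))
"
```

```text
[[284.12628088 181.75724676]]
[[415.7259853  245.15504108]]
[[596.94632021 181.06038183  30.        ]
 [669.55601909 165.38472445  30.        ]]
```

View pics/w8.png

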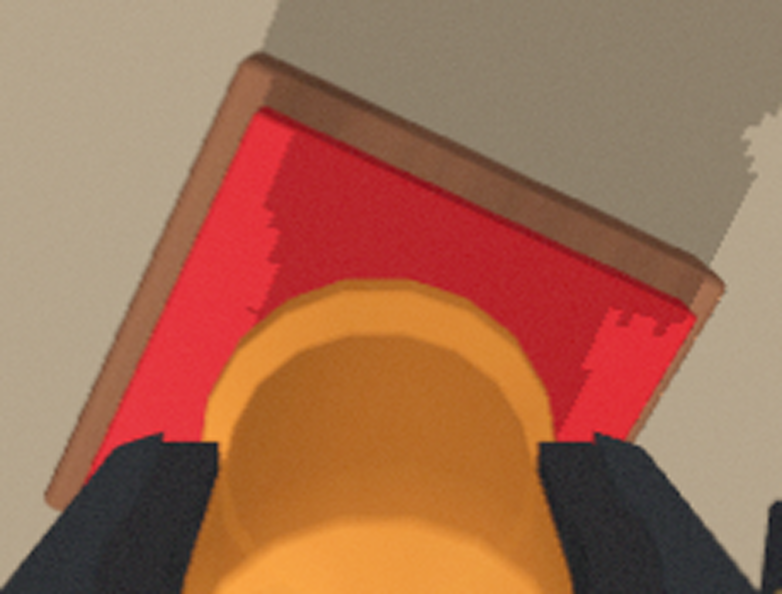

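The pad corners are at about (287,182) and (414,245), within 1–3 px of the prediction, so it's centred. Now I'll lower it slowly.

Call:
{"op": "carry_out", "data": {
  "moves": [
    [0,0,0.02,0,0,0,160],
    [0,0,0.045,0,0,0,160],
    [0,0,0.07,0,0,0,160],
    [0,0,0.09,0,0,0,160],
    [0,0,0.105,0,0,0,160],
    [0,0,0.12,0,0,0,160],
    [0,0,0.12,0,0,0,160],
    [0,0,0.12,0,0,0,160]
  ]
}}

```text
time_s: 13.35
eef_pos: [624.8, 135.1, 52.7]
ee_rot: [0.616, 0.788, 0.0, 0.0]
force: [-0.9, -0.0, -1.8]
finger_gap: 43.2
```

Call:
{"op": "carry_out", "data": {
  "moves": [
    [0,0,0,0,0,0,160]
  ]
}}

```text
time_s: 13.48
eef_pos: [624.8, 135.1, 52.8]
ee_rot: [0.616, 0.788, 0.0, 0.0]
force: [-0.1, -0.9, -2.1]
finger_gap: 43.4
```

```bash
python3 -c "
from go import *
for k in range(3):
  o,c=wristcap();print(o['eef_pos'],o['finger_gap'],o['force'])
"
```

```text
[624.82325731 135.14507351  52.78089992] 43.36580132507835 [-0.14576591 -0.93018707 -2.14257336]
[624.84218081 135.16794877  52.78118643] 42.903636525289386 [-0.20008364 -0.65909677 -1.6140342 ]
[624.83880267 135.17710641  52.75466108] 43.68977500156265 [-0.3584406   0.08915472 -2.03718745]
```

Still carrying the full weight, so I'm going down in fine steps until the force changes.

Call:
{"op": "carry_out", "data": {
  "moves": [
    [0,0,0.015,0,0,0,160],
    [0,0,0.03,0,0,0,160],
    [0,0,0.03,0,0,0,160],
    [0,0,0.03,0,0,0,160]
  ]
}}

```text
time_s: 14.12
eef_pos: [624.9, 135.2, 51.1]
ee_rot: [0.616, 0.788, 0.0, 0.0]
force: [0.3, 1.2, -0.4]
finger_gap: 43.3
```

```bash
python3 -c "
from go import *
for k in range(3):
  o,c=wristcap();print(o['eef_pos'],o['force'])
"
```

```text
[624.90791441 135.18420238  51.1367364 ] [ 0.26851707  1.18017346 -0.39114319]
[624.90994262 135.16856595  51.1080572 ] [-0.31523738 -0.87356259  0.56835944]
[624.90004811 135.15640278  51.06705134] [-1.19339027e-01  7.05276741e-01  5.15905272e-04]
```

The wrist force is now about 0, so the pad is bearing the owl. Opening gradually.

Call:
{"op": "carry_out", "data": {
  "moves": [
    [0,0,0,0,0,0,130],
    [0,0,0,0,0,0,124],
    [0,0,0,0,0,0,118],
    [0,0,0,0,0,0,110],
    [0,0,0,0,0,0,95],
    [0,0,0,0,0,0,70],
    [0,0,0,0,0,0,40],
    [0,0,0,0,0,0,0],
    [0,0,0,0,0,0,0],
    [0,0,0,0,0,0,0]
  ]
}}

```text
time_s: 15.52
eef_pos: [624.8, 135.1, 50.9]
ee_rot: [0.616, 0.788, 0.0, 0.0]
force: [0.2, -0.5, 0.4]
finger_gap: 87.9
```

```bash
python3 -c "
from go import *
o,c=wristcap();print(o['eef_pos'],o['force'],o['finger_gap'])
cv2.imwrite('pics/w9.png',c['frame'])
"
```

```text
[624.80855695 135.13909241  50.92590675] [ 0.24978057 -0.53327337  0.39644119] 87.86311776982316
```

View pics/w9.png

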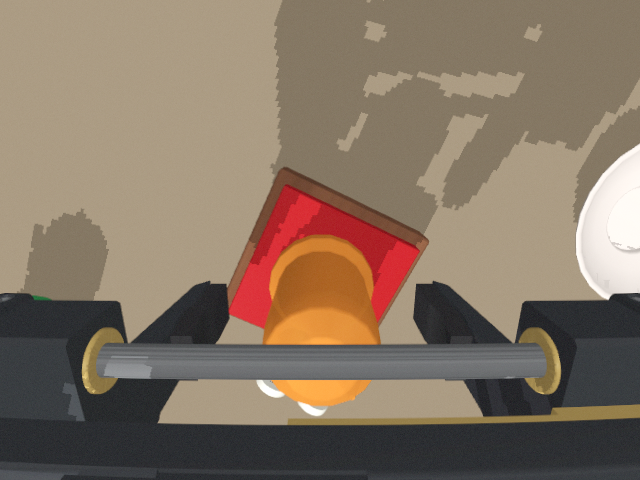

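The owl stands between the open fingers. I'll retreat straight up, then pull back along tool −x so the fixed cameras can see it.

Call:
{"op": "carry_out", "data": {
  "moves": [
    [0,0,-0.2,0,0,0,0],
    [0,0,-0.6,0,0,0,0],
    [0,0,-1.2,0,0,0,0],
    [0,0,-1.9,0,0,0,0],
    [0,0,-2.6,0,0,0,0],
    [-0.4,0,-3.1,0,0,0,0],
    [-1.0,0,-3.2,0,0,0,0],
    [-1.6,0,-3.2,0,0,0,0],
    [-1.7,0,-3.2,0,0,0,0],
    [-1.7,0,-3.2,0,0,0,0]
  ]
}}

```text
time_s: 16.82
eef_pos: [649.4, 36.2, 243.3]
ee_rot: [0.616, 0.788, 0.0, -0.0]
force: [0.4, 0.3, -0.3]
finger_gap: 88.3
```

```bash
python3 -c "
from fit import *
o,c=wristcap();print(o['eef_pos'],o['force'],o['time_s'])
cv2.imwrite('pics/w10.png',c['frame'])
s=capture('scene');cv2.imwrite('pics/s10.png',s['frame'])
for n,cc in(('w',c),('s',s)):
  print(n,fit(cc,(625.,135.),28.7,(5,150,40),(20,255,255)))
print('green',fit(s,(454.,43.),0,(45,100,30),(80,255,255)))
"
```

```text
[649.36594366  36.17832885 243.28950543] [ 0.44060798  0.27614595 -0.3164583 ] 16.825
w (array([625.74021125, 134.87282836]), np.float64(0.9044102657032188))
s (array([625.81556563, 134.49082264]), np.float64(0.964409341329043))
green (array([455.06501634,  41.32525398]), np.float64(0.9382111753861802))
```

View pics/w10.png

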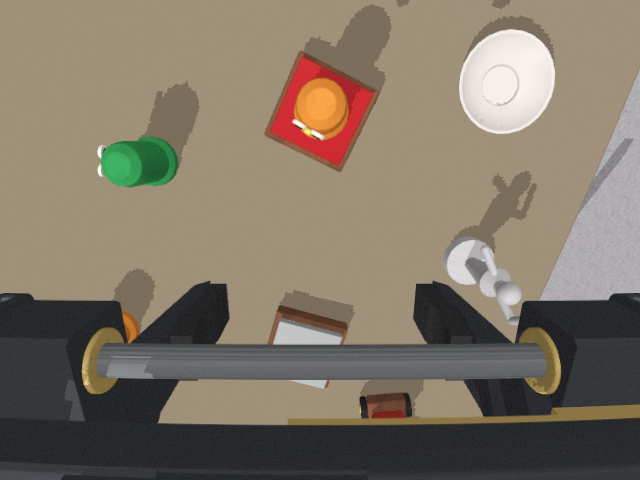

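View pics/s10.png

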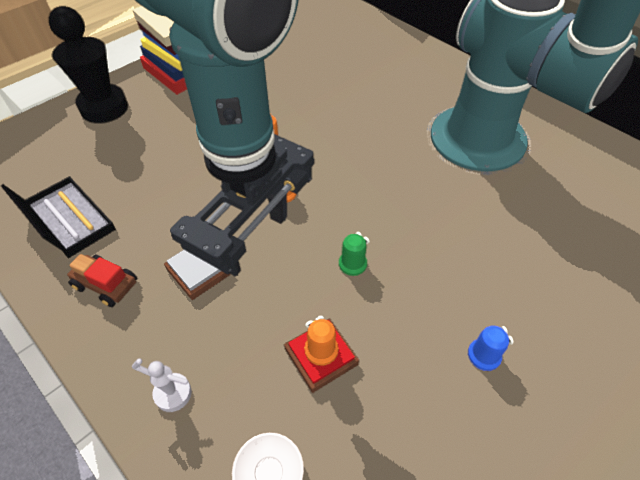

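Both views show the owl upright in the middle of the red pad, at (321,107) in the wrist view and (321,343) in the scene view. Green and blue haven't moved and the arm is clear, so I'm handing it in.

```bash
python3 -c "
from workcell import *
print(sign_off())"
```

```text
the job is handed in; nothing more can be done
None
```

The amber owl is standing upright in the middle of the red felt pad, released, and the job is handed in at about 17 s of the 38 s limit. I took the farthest of the three amber owls: about 550 mm from the base, against 465 and 474 mm for the others.

- **Grip:** 18 N was commanded across the cylinder. The opening read about 43 mm and the wrist carried about 2 N, so the hold was secure. There is no sensor for the force at the fingers themselves.
- **Set-down:** I lowered it in small steps until the wrist force dropped from about 2 N to about 0, meaning the pad bore only the owl's own weight. Then I opened the fingers slowly and backed away.
- **Final position:** after release, the wrist and scene cameras put the owl at about (625.8, 134.7), within about 1 mm of my pad-centre estimate of (625, 135).
- **Other owls:** the green owl's measured position is unchanged to under 1 mm. The blue one looks unmoved in the pictures, though I didn't measure it.
- **Disagreements:** the top and scene cameras differed by 2–5 mm on where things were, so I relied on the wrist camera, which fell between them. The wrist outline fit was looser (overlap 0.90, against 0.96 for the scene camera).

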